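# Open the photometer's gas valve to its stop and ease it back

### The arm

A 6-joint arm with a two-finger parallel gripper is mounted at the origin on the work surface. World frame = base frame: x ahead of the robot, y to its left, z up, the work surface at z = 0. Lengths are in m, angles in rad, forces in N, time in s.
With the tool pointing down it reaches from about 0.25 to 0.775 m from the base axis. Payload 4 kg.
Tool frame: the origin (TCP) lies between the finger pads; the fingertips stand 22 mm ahead of it and the grasp point (between the pads) lies 3 mm ahead of it; z points along the fingers, y is the line along which they close (so a half turn about z gives the same grasp; the last joint's range is limited). The gripper opens to 94 mm and grips with 3 to 60 N. Pads are 16 mm wide; open, the fingers measure 119 mm over their backs; the gripper's body (75 mm by 177 mm) begins 78 mm behind the grasp point.
Start: joints at [-1.37, 0.087, 1.371, -0, 1.684, -0.103], TCP at [0.165, -0.525, 0.228] pointing down, gripper open.
Joint ranges: [-3.1, 3.1], [-0.76, 2.03], [0.27, 2.55], [-1.08, 4.22], [0.17, 2.65], [-2.57, 2.57]. Speed limits (rad/s): [2.79, 2.79, 3.14, 3.14, 3.14, 3.14].

### API

Orientations are given as [roll, pitch, yaw] about the fixed x, y, z axes, in that order (R = Rz(yaw) Ry(pitch) Rx(roll)).
In Python, from bench import bot gives the robot as it stands. The module is installed in compiled form; this text tells all that it offers.
- The arm moves only by the tool apply_moves, never from a script. Its argument "plan" is text: rows parted by semicolons, each of 7 numbers parted by spaces: the shift along the world's x, y, z as a fraction of full scale, then the turn, a rotation vector about the world's x, y, z as a fraction of full scale, then the closure, from 0 (fully open) to 1 (shut). A call has 1 to 20 rows; each row is the pose to reach, as a shift and turn from the pose commanded when the call began; what a row does not reach only later rows make up. Full scale, the value 1, is 50 cm for a shift and pi/4 rad for a turn. A row lasts 1/8 s, in which the tool goes at most 62.5 mm and 10.7 degrees, less where a joint would pass 70% of its speed; a pose out of reach is approached as far as the arm can. A call with a number of a shift or a turn outside -1 to 1 is refused whole. A call with a gripper value outside its range is refused whole. The fingers move at their own pace and stop on an object; "force" is the grip in N (left out, the last holds). Time passes only in rows, so rows that repeat a pose let the fingers close. It gives the time, the measured TCP pose, the force, the opening and the grip force at its end, in the units of the state.
- bot.get_obs(): the state, without advancing time (a new reading comes with each control period).
- bot.read_camera(name): name is "scene" or "top"; returns (picture, depth): 420x560x3 uint8, blue, green, red; 420x560 float32, m along the optical axis (not along the pixel's ray), 0 where there is no reading.
- bot.camera_model(name): a dict with "fx", "fy", "cx", "cy" (pixels), "R" (3x3) and "t" (3): a world point X has camera coordinates R X + t. Camera axes: x right, y down, z forward; pixel columns grow to the right and rows downward; lengths in m; the calibration is good to about 2 mm. A picture is of the moment at which its call begins. camera_model takes no time and is no camera call.
- bot.close_job(): hands the job in; it is judged then, once.
The state is a dict: "time": time; "qpos": joint angles; "qvel": joint speeds; "joint_torque": joint torques, N m; "position": TCP position; "tcp_rot": TCP orientation; "ft_force": force on the tool from outside, world axes, zero at the start; "ft_torque": the same for the moment, N m; "finger_gap": finger opening in m; "grasp_force": force on a finger pad.
Only numpy, scipy, OpenCV 4.12 (cv2) and the standard library are available. Lean on these libraries where they do the work, as an engineer would, in place of code of your own. Each camera call takes 0.05 s, during which the arm holds its last target. There are 200 camera calls.

### The job

Lift the red lock-out cover off the gas valve and stand it upright in the middle of the empty purple tray. Then turn the blue handwheel anticlockwise, letting the hand rise with it, until it comes up snug against its open stop, and finally turn it back clockwise a quarter turn so that it cannot jam. Never wrench the valve or push or pull hard along its stem, and leave the other things on the bench where they are.

Things in the scene. Friction and masses are not known exactly. Their poses are not given: they have to be found in the camera images.
- valve: Gas valve screwed to the bench; origin under the centre of its 130 x 110 mm steel foot plate, z up. The valve's axis is vertical through it. Copper pipe stubs and grey brackets (top 34 mm up) reach 91 mm out along its +y and -y. The round brass flange, 88 mm across, has its top 60 mm above the bench; the bonnet above it is 34 mm thick, then narrower, up to 83 mm.
- wheel_hub (a point): Centre of the blue handwheel, half-way up its rim, on the valve's axis: the height to grip; turns and rises with it. Wheel 58 mm across, 14 mm high; 12 round upright lobes (radius 4 mm, centres 25 mm out, every 30 degrees), one on its own +x, marked white on top; across opposite gaps (15 degrees off a lobe) flat pads span 56 mm. The stem ends 19 mm above. Free down to the flange.
- mount_twist (a joint): How far the valve is wrenched round on its stiff rubber mount, rad, positive anticlockwise: 0.01 rad for 0.15 N m, springs back. Ordinary turning gives about 0.017; snug against the stop is 0.033 (0.5 N m) or more; beyond 0.08 (1.2 N m) the mount is damaged.
- mount_sink (a joint): How far the valve has been pushed down (positive) or pulled up (negative) on its rubber mount, m: 1 mm for 6 N, springs back. Beyond 2.5 mm (15 N) either way the mount is damaged.
- cover_knob (a point): Grip centre of the red cover's knob: an upright knob 26 mm thick, 22 mm high about this point with a thinner 20 mm neck below; the cover's roof is 26 mm below this point. The loose cover (80 g) is a round cup, 78 mm outside, 72 mm inside, 75 mm high, mouth down over the wheel, and comes off straight up: its mouth must be raised at least 75 mm to clear the stem.
- cover_foot (a point): Centre of the cover's mouth (its lower rim, on which it stands), 101 mm below cover_knob; z is the cover's axis.
- tray_in (a point): Centre of the inner floor (5 mm above the bench) of the empty purple tray, 150 mm along its x by 130 mm along its y outside, walls 5 mm thick and 28 mm high, loose, 0.5 kg.
- rack_mid (a point): Purple rack with sample tubes, loose, 118 x 118 mm, 118 mm high; this point is on its axis 60 mm above the bench. Leave alone.
- beaker: Empty glass beaker, 60 mm across, 75 mm high, origin under its centre. Leave alone.
- standard: White bottle, 52 mm across, 110 mm high, origin under its centre. Leave alone.
- tubecap: Loose purple tube cap, 34 mm across, 13 mm high, origin under its centre. Leave alone.
- carton: Green carton, 90 x 130 x 50 mm high, origin under its centre. Leave alone.
- wheel (a joint): Angle of the handwheel, rad: 0 shut, grows turning anticlockwise from above (opening). It rises 24 mm per turn (3.82 mm per rad); its centre is 100 mm above the bench at 0. Starts little or part open. Takes about 0.25 N m to turn, stays where left. It ends at a hard open stop 2 to 3 rad beyond the start: feel for it, and bring it up snug, with 0.5 to 1 N m.
There are look-alikes about, which are no part of the job. There is more than one size of the part that bears cover_knob; the job needs the middle-sized. Of the things shaped like the valve, the steel one is meant.

How it is judged:
By the outcome, as a careful person would: the job done as asked, in the order asked, and still so for the second after the job is handed in, with the robot touching nothing.
It also fails if it takes over 72 s, if anything falls off the work surface, if the arm or the gripper's body presses on something with over 40 N, if the wrist force passes 120 N, or if a joint passes its speed limit or range.

## Working session

There is one attempt and no reset: what is moved stays moved. The work goes in short steps, Python scripts to look and compute and a tool call to move; the robot and the scene stay as the last step left them, time stands still between calls to the robot, and variables do not carry over. Pictures are saved under pics/ and viewed, at most 10 in all, crops included, and the job is handed in when it is done.

Besides the shell and the picture viewer there is one more tool, called after "Emit:" in YAML: its name, and indented under it one key for each argument. apply_moves: Moves the arm, as the interface text tells. Shift numbers are shares of 50 cm and turn numbers shares of pi/4 rad, none past 1 either way. Its arguments: {"type":"object","properties":{"plan":{"type":"string"},"force":{"type":"number"}},"required":["plan"]}

```bash
mkdir -p pics
python3 - <<'E'
from bench import bot
import cv2,numpy as np
for n in("scene","top"):
    p,d=bot.read_camera(n); cv2.imwrite(f"pics/{n}0.png",p); np.savez(f"{n}0.npz",p=p,d=d)
    m=bot.camera_model(n); print(n,m)
print(bot.get_obs())
E
```

```text
scene {'fx': 421.5345232814689, 'fy': 421.5345232814689, 'cx': 277.63285803906, 'cy': 212.01719450178922, 'R': array([[-0.15423528,  0.98792292,  0.01482495],
       [ 0.52526603,  0.09469495, -0.84565269],
       [-0.83684352, -0.12264244, -0.53352765]]), 't': array([ 0.07948226, -0.15687573,  1.36876584])}
top {'fx': 405.3711805634562, 'fy': 405.3711805634562, 'cx': 280.33684788643177, 'cy': 217.8384281121898, 'R': array([[ 2.82567757e-02, -9.99580974e-01,  6.27943391e-03],
       [-9.80205950e-01, -2.89394386e-02, -1.95854039e-01],
       [ 1.95953694e-01, -6.20934827e-04, -9.80612953e-01]]), 't': array([-0.00134708,  0.51549132,  0.85651299])}
{'time': 0.1, 'qpos': array([-1.37012359e+00,  8.78918006e-02,  1.37206941e+00,  1.54905667e-05,
        1.68360889e+00, -1.03097838e-01]), 'qvel': array([ 0.00027972, -0.00079027, -0.00280459, -0.00070577,  0.00174726,
        0.00147869]), 'joint_torque': array([ 3.08515919e-03, -3.41253519e+01, -3.03301013e+01,  7.22063310e-02,
        3.04439839e-02, -8.91136415e-05]), 'position': array([ 0.164429  , -0.52438181,  0.22643243]), 'tcp_rot': array([-3.13962729e+00, -2.18823396e-04,  3.03772088e-01]), 'ft_force': array([-0.27823664,  0.04960305,  0.07167695]), 'ft_torque': array([ 0.0001278 ,  0.00741027, -0.02953273]), 'grasp_force': 0.0, 'finger_gap': 0.09372564259829111}
```

View pics/scene0.png

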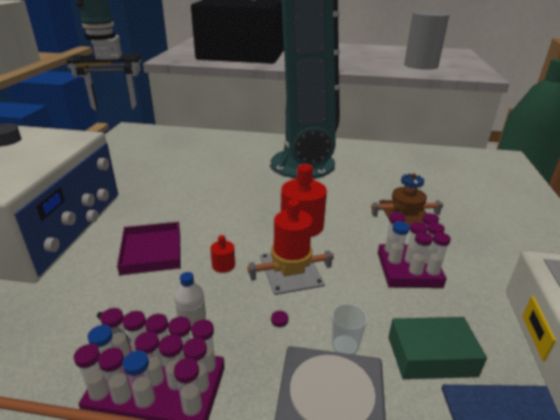

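View pics/top0.png

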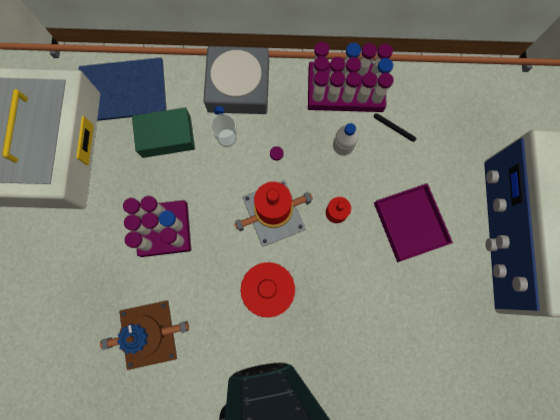

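The scene picture shows three red knobbed covers. In the top view they are large at (267,289), middle-sized on the steel-plated valve at (272,203), and small at (339,209). There are two valves: grey steel foot plate at (272,212) and brown at (148,335). The middle cover on the steel valve fits the description. The empty tray is at (413,222). I'll measure these and confirm in a crop.

```bash
cat > h.py <<'E'
import numpy as np,cv2
from bench import bot
def pts(n,d):
    m=bot.camera_model(n); v,u=np.mgrid[0:d.shape[0],0:d.shape[1]]
    c=np.stack([(u-m['cx'])/m['fx']*d,(v-m['cy'])/m['fy']*d,d],-1)
    return (c-m['t'])@m['R']
def ray(n,u,v,z):
    m=bot.camera_model(n); r=m['R'].T@[(u-m['cx'])/m['fx'],(v-m['cy'])/m['fy'],1]; o=-m['R'].T@m['t']
    return o+r*(z-o[2])/r[2]
def proj(n,X):
    m=bot.camera_model(n); c=m['R']@X+m['t']; return m['fx']*c[0]/c[2]+m['cx'],m['fy']*c[1]/c[2]+m['cy']
E
python3 - <<'E'
from h import *
for n in("scene","top"):
    f=np.load(n+"0.npz"); p,d=f['p'],f['d']; P=pts(n,d); h=cv2.cvtColor(p,cv2.COLOR_BGR2HSV)
    red=(((h[...,0]<8)|(h[...,0]>174))&(h[...,1]>150)&(h[...,2]>90)).astype(np.uint8)
    k,l,s,c=cv2.connectedComponentsWithStats(red)
    for i in range(1,k):
        if s[i,4]<150: continue
        q=P[(l==i)&(d>0)]; zt=np.percentile(q[:,2],99)
        print(n,s[i],c[i].round(1),"ztop",zt.round(4))
        zs=np.histogram(q[:,2],np.arange(0,.25,.01)); print(zs[0])
        if n=="top":
            t=q[q[:,2]>zt-.006]; print(" knob top",(t.min(0)+t.max(0))/2, np.ptp(t,axis=0))
            # roof
            H=zs[0].copy(); 
    pur=((h[...,0]>140)&(h[...,0]<170)&(h[...,1]>120)).astype(np.uint8)
    k,l,s,c=cv2.connectedComponentsWithStats(pur)
    for i in range(1,k):
        if s[i,4]>1500:
            r=cv2.minAreaRect(cv2.findContours((l==i).astype(np.uint8),0,2)[0][0]); q=P[(l==i)&(d>0)]
            print(n,"purple",s[i],r,np.median(q,axis=0))
            b=cv2.boxPoints(r); 
            if n=="top": print([ray(n,*x,.028).round(3) for x in b])
    if n=="top":
        g=cv2.resize(p[150:330,100:360],None,fx=3,fy=3,interpolation=cv2.INTER_CUBIC); cv2.imwrite("pics/crop1.png",g)
        for nm,(u,v) in dict(beaker=(224,130),std=(347,140),cap=(276,153),carton=(163,130),rackA=(160,228)).items(): print(nm,P[v,u].round(3))
E
```

```text
scene [ 274  164   52   95 2404] [295.4 209.1] ztop 0.1741
[  2   0   2   0   7  10  62 107 107 113 777 123 104 612  72  87 121  82
   0   0   0   0   0   0]
scene [211 236  23  36 457] [220.4 251.9] ztop 0.0779
[ 20  27  33  33 204  79  26  34   0   0   0   0   0   0   0   0   0   0
   0   0   0   0   0   0]
scene purple [ 118  223   62   51 2608] ((148.19802856445312, 247.98020935058594), (45.17469024658203, 63.68238067626953), 84.2894058227539) [ 0.51902329 -0.29615921  0.0044789 ]
scene purple [  99  309  114   74 3285] ((152.44000244140625, 344.91998291015625), (113.98562622070312, 64.2052993774414), 8.130102157592773) [ 0.84466635 -0.1036741   0.11666644]
scene purple [  80  357  143   63 2592] ((154.77114868164062, 399.6701354980469), (58.67413330078125, 148.5881805419922), 78.27488708496094) [ 0.90406025 -0.11241551  0.02863865]
top [ 254  182   38   40 1111] [273.1 200.4] ztop 0.1774
[  0   0   0   0   0   0   1   4   5   7   8   8  21 908   4   5   7 132
   0   0   0   0   0   0]
 knob top [0.53790598 0.0311306  0.17549701] [0.02507274 0.02360256 0.00724086]
top [327 197  2
[... 825 characters left out ...]
 ((412.60345458984375, 221.75863647460938), (66.85032653808594, 58.122650146484375), 68.19859313964844) [ 0.52263897 -0.29665906  0.00628297]
[array([ 0.565, -0.201,  0.028]), array([ 0.621, -0.328,  0.028]), array([ 0.475, -0.379,  0.028]), array([ 0.423, -0.254,  0.028])]
top purple [ 123  196   68   61 2346] ((155.9300537109375, 225.12557983398438), (59.48994064331055, 64.35440063476562), 85.42607879638672) [0.47881894 0.28554588 0.11469624]
[array([0.556, 0.382, 0.028]), array([0.572, 0.235, 0.028]), array([0.435, 0.214, 0.028]), array([0.419, 0.357, 0.028])]
beaker [0.741 0.158 0.003]
std [ 0.692 -0.131  0.082]
cap [0.682 0.028 0.012]
carton [0.717 0.294 0.05 ]
rackA [0.481 0.275 0.069]
```

View pics/crop1.png

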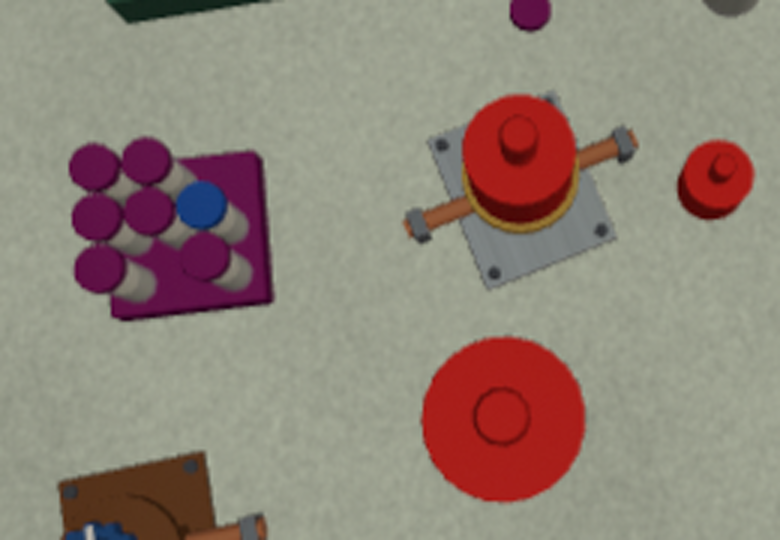

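The crop shows the middle-sized red cover, knob at crop (519,137), standing on the brass flange and grey steel plate. The small cover is beside it and the large one in front, and the brown valve is the decoy. That confirms the choice.

Run:
```python
from h import *
for n in("scene","top"):
    f=np.load(n+"0.npz"); p,d=f['p'],f['d']; P=pts(n,d); h=cv2.cvtColor(p,cv2.COLOR_BGR2HSV)
    red=((h[...,0]<8)|(h[...,0]>174))&(h[...,1]>150)&(h[...,2]>70)&(np.hypot(P[...,0]-.538,P[...,1]-.031)<.06)&(d>0)
    for lo,hi,z in((.163,.19,.172),(.127,.145,.135)):
        m=red&(P[...,2]>lo)&(P[...,2]<hi)
        c=max(cv2.findContours(m.astype(np.uint8),0,1)[0],key=cv2.contourArea)
        (u,v),r=cv2.minEnclosingCircle(c); print(n,z,(u,v),r,ray(n,u,v,z),"depth med z",np.median(P[m][:,2]), P[m][:,:2].mean(0))
    pur=(h[...,0]>140)&(h[...,0]<170)&(h[...,1]>100)&(np.hypot(P[...,0]-.521,P[...,1]+.292)<.13)&(d>0)
    for a,b in((-.01,.012),(.02,.04)):
        m=pur&(P[...,2]>a)&(P[...,2]<b); q=P[m][:,:2].astype(np.float32); print(n,"tray",a,cv2.minAreaRect(q),len(q))
```

```text
scene 0.172 (292.8333435058594, 205.6666717529297) 6.7186408042907715 [0.54639509 0.03204671 0.172     ] depth med z 0.1720948215019079 [0.54207615 0.03172613]
scene 0.135 (292.5946044921875, 222.0) 18.835134506225586 [0.54767227 0.03300026 0.135     ] depth med z 0.1338263618557002 [0.54682201 0.03300526]
scene tray -0.01 ((0.5234137177467346, -0.29185643792152405), (0.153089702129364, 0.12271663546562195), 21.365161895751953) 1822
scene tray 0.02 ((0.5231151580810547, -0.2906825542449951), (0.15079791843891144, 0.12713609635829926), 20.379959106445312) 470
top 0.172 (272.6764831542969, 194.73529052734375) 6.812586307525635 [0.53675944 0.02989822 0.172     ] depth med z 0.1754958833575419 [0.53591025 0.03028613]
top 0.135 (272.6051025390625, 199.8216552734375) 18.81793785095215 [0.5356196  0.03046131 0.135     ] depth med z 0.13579979586787747 [0.53392235 0.03018322]
top tray -0.01 ((0.5211036205291748, -0.29246217012405396), (0.1462492197751999, 0.12800347805023193), 20.768199920654297) 2957
top tray 0.02 ((0.5216628313064575, -0.29294639825820923), (0.1487070918083191, 0.1304197907447815), 19.965917587280273) 562
```

Emit:
apply_moves:
  plan: "0 0 0.15 0 0 0.2 0;0.7 0.9 0.15 0 0 1 0;0.7 0.9 0.15 0 0 1 0;0.7 0.9 0.15 0 0 1 0;0.7 0.9 0.15 0 0 1 0;0.7 0.9 0.15 0 0 1 0;0.7 0.9 0.15 0 0 1 0;0.7 0.9 0.15 0 0 1 0;0.7 0.9 0.15 0 0 1 0;0.7 0.9 0.15 0 0 1 0;0.7 0.9 0.15 0 0 1 0;0.7 0.9 0.15 0 0 1 0;0.7 0.9 0.15 0 0 1 0"
  force: 20

```text
time: 1.72
position: [0.5138, -0.0761, 0.3025]
tcp_rot: [-3.142, 0.001, 1.087]
ft_force: [-0.3, -0.9, 0.1]
finger_gap: 0.0938
grasp_force: 0.0
```

Emit:
apply_moves:
  plan: "0.046 0.214 0 0 0 0.617 0;0.046 0.214 0 0 0 0.617 0;0.046 0.214 0 0 0 0.617 0;0.046 0.214 -0.1 0 0 0.617 0;0.046 0.214 -0.2 0 0 0.617 0;0.046 0.214 -0.25 0 0 0.617 0;0.046 0.214 -0.276 0 0 0.617 0;0.046 0.214 -0.276 0 0 0.617 0;0.046 0.214 -0.276 0 0 0.617 0.3;0.046 0.214 -0.276 0 0 0.617 0.9;0.046 0.214 -0.276 0 0 0.617 0.9;0.046 0.214 -0.276 0 0 0.617 0.9;0.046 0.214 -0.276 0 0 0.617 0.9;0.046 0.214 -0.276 0 0 0.617 0.9"
  force: 15

```text
time: 3.48
position: [0.5375, 0.0322, 0.1644]
tcp_rot: [-3.142, 0.0, 1.574]
ft_force: [-0.3, 0.8, 0.1]
finger_gap: 0.0372
grasp_force: 0.0
```

Still closing; give it more time, then lift gently.

Emit:
apply_moves:
  plan: "0 0 0 0 0 0 0.9;0 0 0 0 0 0 0.9;0 0 0 0 0 0 0.9;0 0 0 0 0 0 0.9;0 0 0 0 0 0 0.9"
  force: 15

```text
time: 4.1
position: [0.5375, 0.0322, 0.1645]
tcp_rot: [3.142, -0.0, 1.574]
ft_force: [-0.7, 0.8, -0.2]
finger_gap: 0.0257
grasp_force: 15.0
```

Emit:
apply_moves:
  plan: "0 0 0.03 0 0 0 0.9;0 0 0.06 0 0 0 0.9;0 0 0.1 0 0 0 0.9;0 0 0.14 0 0 0 0.9;0 0 0.18 0 0 0 0.9;0 0 0.2 0 0 0 0.9;0 0 0.2 0 0 0 0.9;0 0 0.2 0 0 0 0.9"

```text
time: 5.1
position: [0.5372, 0.0322, 0.2637]
tcp_rot: [-3.14, -0.0, 1.574]
ft_force: [-0.1, -0.2, -0.3]
finger_gap: 0.0256
grasp_force: 15.0
```

Emit:
apply_moves:
  plan: "-0.003 -0.06 0 0 0 0 0.9;-0.008 -0.16 0 0 0 0 0.9;-0.013 -0.27 0 0 0 0 0.9;-0.018 -0.38 0 0 0 0 0.9;-0.024 -0.49 0 0 0 0 0.9;-0.028 -0.59 0 0 0 0 0.9;-0.031 -0.649 0 0 0 0 0.9;-0.031 -0.649 0 0 0 0 0.9;-0.031 -0.649 -0.06 0 0 0 0.9;-0.031 -0.649 -0.14 0 0 0 0.9;-0.031 -0.649 -0.22 0 0 0 0.9;-0.031 -0.649 -0.27 0 0 0 0.9;-0.031 -0.649 -0.285 0 0 0 0.9;-0.031 -0.649 -0.295 0 0 0 0.9;-0.031 -0.649 -0.3 0 0 0 0.9;-0.031 -0.649 -0.3 0 0 0 0.9"

```text
time: 7.1
position: [0.5225, -0.2925, 0.1155]
tcp_rot: [3.14, 0.001, 1.574]
ft_force: [-1.0, 0.1, -0.4]
finger_gap: 0.0258
grasp_force: 15.0
```

Run:
```python
from h import *
ps=[]
for n in("scene","top"):
    p,d=bot.read_camera(n); np.savez(f"{n}1.npz",p=p,d=d)
    ps.append(p)
t=cv2.resize(ps[1][140:280,200:480],None,fx=2.8,fy=2.8); s=cv2.resize(ps[0][140:310,80:340],(428,280))
c=np.zeros((600,800,3),np.uint8); c[:392,:784]=t; s=cv2.resize(ps[0][170:300,100:330],(368,208)); c[392:,:368]=s
cv2.imwrite("pics/place1.png",c)
```

```text
(no output)
```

View pics/place1.png

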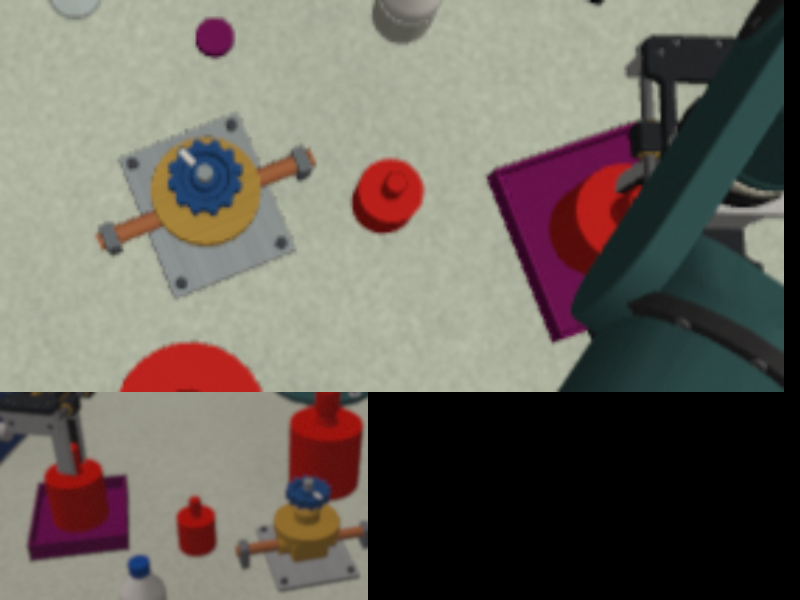

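The picture shows the cover held over the middle of the tray (composite (620,210)). The wheel is now bare, with its white mark at (187,157) and stem at (205,172). Next I lower the last few mm.

Emit:
apply_moves:
  plan: "0 0 -0.004 0 0 0 0.9;0 0 -0.008 0 0 0 0.9;0 0 -0.01 0 0 0 0.9;0 0 -0.01 0 0 0 0.9"

```text
time: 7.7
position: [0.522, -0.2923, 0.1094]
tcp_rot: [3.142, -0.0, 1.574]
ft_force: [-0.3, -0.1, -0.8]
finger_gap: 0.0258
grasp_force: 15.0
```

Run:
```python
from h import *
n="top"; f=np.load(n+"1.npz"); p,d=f['p'],f['d']; P=pts(n,d); h=cv2.cvtColor(p,cv2.COLOR_BGR2HSV)
near=(np.hypot(P[...,0]-.537,P[...,1]-.031)<.09)&(d>0)
blue=near&(h[...,0]>95)&(h[...,0]<125)&(h[...,1]>120)
q=P[blue]; zt=np.percentile(q[:,2],[10,50,90]); print("blue z",zt)
m=near&(P[...,2]>.1)&(P[...,2]<.126); m=m.astype(np.uint8)
c=max(cv2.findContours(blue.astype(np.uint8),0,1)[0],key=cv2.contourArea); (u,v),r=cv2.minEnclosingCircle(c)
print("blue circ",u,v,r)
for z in(.105,.11,.115): print(z,ray(n,u,v,z),"rad",r/405*d[int(v),int(u)])
w=blue.copy(); br=(h[...,1]<70)&(h[...,2]>150)
k,l,s,cc=cv2.connectedComponentsWithStats((br&(np.hypot(*(np.indices(d.shape)-np.array([v,u])[:,None,None]))<14)).astype(np.uint8))
for i in range(1,k): print("white",s[i],cc[i],np.median(P[l==i],axis=0))
hi=near&(P[...,2]>.122); print("stem",hi.sum(),P[hi].mean(0) if hi.any() else 0, P[hi].max(0)); vv,uu=np.nonzero(hi); print(uu.mean(),vv.mean())
br=near&(h[...,0]>15)&(h[...,0]<28)&(h[...,1]>110)&(P[...,2]>.055)&(P[...,2]<.066); c=np.argwhere(br)[:,::-1].astype(np.float32)
(u2,v2),r2=cv2.minEnclosingCircle(c); print("flange",ray(n,u2,v2,.06),r2)
```

```text
blue z [0.10245183 0.10732748 0.10981228]
blue circ 272.6551818847656 203.03448486328125 12.998082160949707
0.105 [0.53600086 0.03074027 0.105     ] rad 0.027139727
0.11 [0.53481341 0.03064076 0.11      ] rad 0.027139727
0.115 [0.53362597 0.03054124 0.115     ] rad 0.027139727
white [264 193   6   6  14] [266.5 195.5] [0.55084356 0.04417981 0.11042732]
stem 2 [0.53406094 0.02766826 0.12279627] [0.53621583 0.02967698 0.1229518 ]
274.0 202.0
flange [0.53652024 0.03030833 0.06      ] 19.422121047973633
```

Emit:
apply_moves:
  plan: "0 0 -0.002 0 0 0 0.9;0 0 -0.002 0 0 0 0.9;0 0 -0.002 0 0 0 0.6;0 0 -0.002 0 0 0 0.5;0 0 -0.002 0 0 0 0.3;0 0 -0.002 0 0 0 0;0 0 -0.002 0 0 0 0;0 0 -0.002 0 0 0 0"

```text
time: 8.7
position: [0.5221, -0.2923, 0.1085]
tcp_rot: [3.141, 0.0, 1.574]
ft_force: [-0.1, 0.0, 0.3]
finger_gap: 0.082
grasp_force: 0.0
```

Emit:
apply_moves:
  plan: "0 0 0.05 0 0 0 0;0 0 0.15 0 0 0 0;0 0 0.25 0 0 -0.2 0;0 0 0.3 0 0 -0.4 0;0 0 0.3 0 0 -0.6 0;0 0 0.3 0 0 -0.8 0;0 0 0.3 0 0 -1 0;0 0 0.3 0 0 -1 0"

```text
time: 9.7
position: [0.522, -0.2923, 0.2585]
tcp_rot: [3.142, 0.0, 0.79]
ft_force: [0.6, -0.3, 0.6]
finger_gap: 0.0939
grasp_force: 0.0
```

Run:
```python
from h import *
c=np.zeros((600,800,3),np.uint8)
for i,(n,uv) in enumerate((("top",(272.5,202)),("scene",(291,228)))):
    p=np.mean([bot.read_camera(n)[0].astype(np.float32) for _ in range(3)],0).astype(np.uint8); np.save(f"{n}2.npy",p)
    if n=="scene": uv=proj(n,np.array([.537,.031,.107])); print(uv)
    g=cv2.getRectSubPix(p,(40,40),uv); g=cv2.resize(g,(400,400),interpolation=cv2.INTER_CUBIC); c[:400,400*i:400*i+400]=g; print(n,uv,"crop scale 10")
    if n=="scene": c[400:,:400]=cv2.resize(p[180:300,100:340],(400,200))
for z in(.1,.107,.11,.122): print(z,proj("top",np.array([.5365,.0303,z])),proj("scene",np.array([.5365,.0303,z])))
cv2.imwrite("pics/wheel2.png",c)
```

```text
top (272.5, 202) crop scale 10
(np.float64(291.80843959711825), np.float64(230.50049068673476))
scene (np.float64(291.80843959711825), np.float64(230.50049068673476)) crop scale 10
0.1 (np.float64(272.8981368328947), np.float64(203.35622024500623)) (np.float64(291.3878711948415), np.float64(233.14129423070798))
0.107 (np.float64(272.8593332241857), np.float64(202.59146375005244)) (np.float64(291.49859973881365), np.float64(230.32822963334044))
0.11 (np.float64(272.84251209479066), np.float64(202.25994644057243)) (np.float64(291.54635012586004), np.float64(229.11512848984069))
0.122 (np.float64(272.7740521443141), np.float64(200.91071131752545)) (np.float64(291.739147892568), np.float64(224.21709088795416))
```

View pics/wheel2.png

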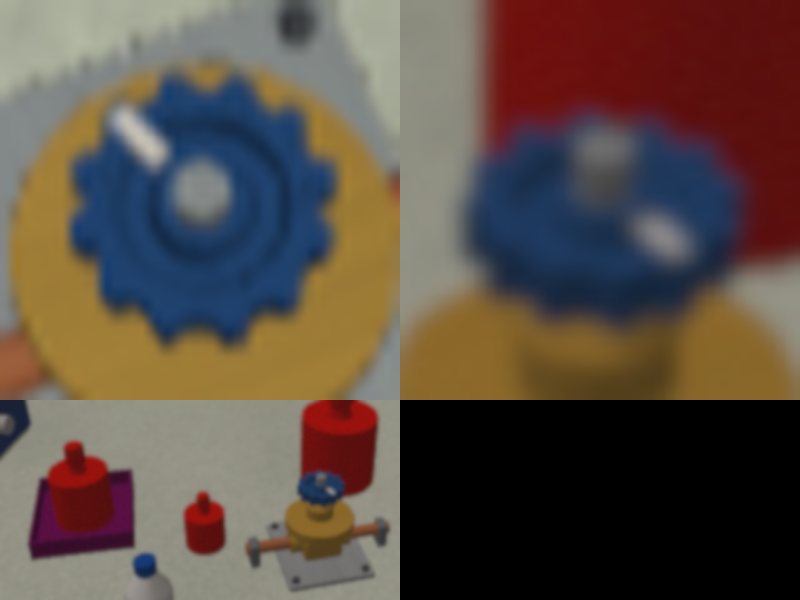

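The picture shows a 12-lobed wheel centred at top pixel (272.9,202.8), white mark up-left at 45°, and gaps lying along the image axes. The cover stands upright in the tray (lower inset (80,490)). The gaps are at about 0.02 + k·30° in the world frame, so I'll grip at yaw ≈ −0.50.

Emit:
apply_moves:
  plan: "0.029 0.1 0 0 0 -0.2 0;0.029 0.22 0 0 0 -0.4 0;0.029 0.34 0 0 0 -0.6 0;0.029 0.46 0 0 0 -0.8 0;0.029 0.58 0 0 0 -1 0;0.029 0.647 0 0 0 -1 0;0.029 0.647 0 0 0 -1 0"

```text
time: 10.88
position: [0.5363, 0.0333, 0.2587]
tcp_rot: [-3.142, -0.0, 0.008]
ft_force: [0.0, -0.1, -0.1]
finger_gap: 0.0939
grasp_force: 0.0
```

Emit:
apply_moves:
  plan: "0 0 0 0 0 -0.2 0;0 0 0 0 0 -0.4 0;0 0 0 0 0 -0.6 0;0 0 0 0 0 -0.648 0;0 0 0 0 0 -0.648 0;0 0 0 0 0 -0.648 0"

```text
time: 11.62
position: [0.5366, 0.0303, 0.2585]
tcp_rot: [3.141, -0.0, -0.506]
ft_force: [-0.6, -0.4, 0.5]
finger_gap: 0.094
grasp_force: 0.0
```

Emit:
apply_moves:
  plan: "0 0 -0.08 0 0 0 0;0 0 -0.18 0 0 0 0;0 0 -0.26 0 0 0 0;0 0 -0.295 0 0 0 0;0 0 -0.306 0 0 0 0;0 0 -0.306 0 0 0 0;0 0 -0.306 0 0 0 0.6;0 0 -0.306 0 0 0 0.6;0 0 -0.306 0 0 0 0.6;0 0 -0.306 0 0 0 0.6;0 0 -0.306 0 0 0 0.6;0 0 -0.306 0 0 0 0.6;0 0 -0.306 0 0 0 0.6"
  force: 10

```text
time: 13.25
position: [0.5365, 0.031, 0.1056]
tcp_rot: [3.141, -0.0, -0.506]
ft_force: [-1.1, -1.4, 1.1]
finger_gap: 0.0561
grasp_force: 10.0
```

```bash
python3 -c "
from bench import bot
o=bot.get_obs()
for k in('position','tcp_rot','ft_force','ft_torque','finger_gap','grasp_force','qpos'):print(k,o[k])"
```

```text
position [0.53651145 0.03095718 0.10559493]
tcp_rot [ 3.14112974e+00 -1.61363774e-04 -5.06040078e-01]
ft_force [-1.08192755 -1.35684944  1.11354586]
ft_torque [-0.19271859  0.11506222 -0.05625312]
finger_gap 0.05607939322514731
grasp_force 10.00003444030881
qpos [-4.75807201e-02  1.15692517e-01  1.58453842e+00 -4.90621303e-04
  1.44142190e+00  2.02931903e+00]
```

Emit:
apply_moves:
  plan: "0 0 0 0 0 0 0.6;0 0 0 0 0 0 0.6;0 0 0.0006 0 0 0.1 0.6;0 0 0.0012 0 0 0.2 0.6;0 0 0.0018 0 0 0.3 0.6;0 0 0.0024 0 0 0.4 0.6;0 0 0.003 0 0 0.5 0.6;0 0 0.003 0 0 0.5 0.6"
  force: 40

```text
time: 14.25
position: [0.5365, 0.031, 0.107]
tcp_rot: [3.141, 0.0, -0.115]
ft_force: [-0.7, -1.9, 1.5]
finger_gap: 0.0553
grasp_force: 40.0
```

```bash
cat > s.py <<'E'
from bench import bot
o=bot.get_obs()
for k in('time','position','tcp_rot','ft_force','ft_torque','finger_gap','grasp_force'):print(k,o[k])
print(o['qpos'][5],o['joint_torque'][5])
E
python3 s.py
```

```text
time 14.25
position [0.53651197 0.03100904 0.10702736]
tcp_rot [ 3.14126542e+00  1.93174228e-05 -1.14595458e-01]
ft_force [-0.72178362 -1.87000629  1.46140341]
ft_torque [-0.29939571  0.14789769 -0.17261616]
finger_gap 0.05532044453922295
grasp_force 40.000015050172806
1.637850218734432 -0.34074364230036736
```

Emit:
apply_moves:
  plan: "0 0 0.0006 0 0 0.1 0.6;0 0 0.0012 0 0 0.2 0.6;0 0 0.0018 0 0 0.3 0.6;0 0 0.0024 0 0 0.4 0.6;0 0 0.003 0 0 0.5 0.6;0 0 0.0036 0 0 0.6 0.6;0 0 0.0042 0 0 0.7 0.6;0 0 0.0048 0 0 0.8 0.6;0 0 0.0054 0 0 0.9 0.6;0 0 0.006 0 0 1 0.6;0 0 0.006 0 0 1 0.6"

```text
time: 15.62
position: [0.5365, 0.0311, 0.11]
tcp_rot: [3.142, 0.0, 0.67]
ft_force: [-0.7, -0.9, 1.2]
finger_gap: 0.0552
grasp_force: 40.0
```

```bash
python3 s.py
python3 - <<'E'
from h import *
c=np.zeros((400,800,3),np.uint8)
for i,n in enumerate(("top","scene")):
    p=bot.read_camera(n)[0]; u,v=proj(n,np.array([.5365,.031,.107]))
    c[:,400*i:400*i+400]=cv2.resize(cv2.getRectSubPix(p,(66,66),(u,v)),(400,400),interpolation=cv2.INTER_CUBIC)
cv2.imwrite("pics/turn3.png",c)
E
```

```text
time 15.625
position [0.53647885 0.03114612 0.11003   ]
tcp_rot [3.14154284e+00 1.12499479e-04 6.70043783e-01]
ft_force [-0.74764393 -0.89017071  1.23007232]
ft_torque [-0.33959975  0.12163182 -0.24395236]
finger_gap 0.05516809085129041
grasp_force 40.00003606081009
0.8533049633315737 -0.34063241444528103
```

View pics/turn3.png

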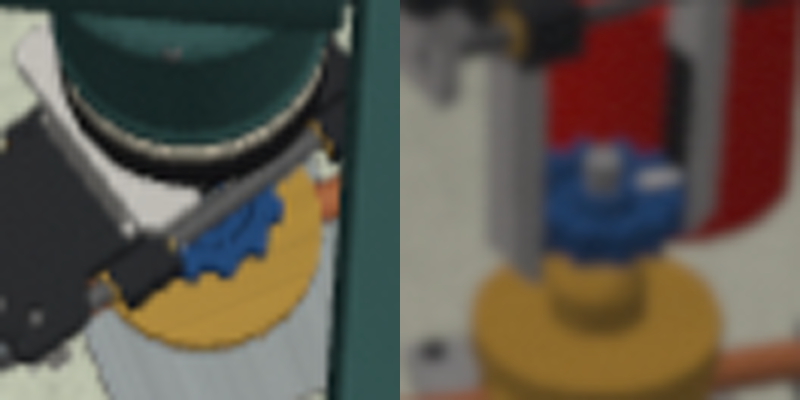

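White mark is now directly right of the stem (660,180): the wheel has turned with the hand. I continue to just short of the earliest possible stop.

Emit:
apply_moves:
  plan: "0 0 0.0006 0 0 0.1 0.6;0 0 0.0012 0 0 0.2 0.6;0 0 0.0018 0 0 0.3 0.6;0 0 0.0024 0 0 0.4 0.6;0 0 0.003 0 0 0.5 0.6;0 0 0.0036 0 0 0.6 0.6;0 0 0.0042 0 0 0.7 0.6;0 0 0.0048 0 0 0.8 0.6;0 0 0.0054 0 0 0.9 0.6;0 0 0.0054 0 0 0.9 0.6"

```text
time: 16.98
position: [0.5363, 0.0311, 0.1126]
tcp_rot: [-3.141, 0.0, 1.377]
ft_force: [-1.3, -1.2, 1.8]
finger_gap: 0.0554
grasp_force: 40.0
```

```bash
python3 s.py
```

```text
time 16.975
position [0.53631889 0.0311354  0.11262434]
tcp_rot [-3.14113889e+00  1.87258723e-04  1.37702376e+00]
ft_force [-1.27081927 -1.18878606  1.84116141]
ft_torque [-0.29165654  0.26822043 -0.18002087]
finger_gap 0.055380306205650875
grasp_force 40.000239461660385
0.14629574970786519 -0.3424293268471956
```

Emit:
apply_moves:
  plan: "0 0 0.0003 0 0 0.05 0.6;0 0 0.0003 0 0 0.05 0.6"

```text
time: 17.23
position: [0.5364, 0.0311, 0.1128]
tcp_rot: [-3.141, 0.0, 1.416]
ft_force: [-1.8, -1.6, 2.7]
finger_gap: 0.0554
grasp_force: 40.0
```

```bash
python3 s.py
```

```text
time 17.225
position [0.53635968 0.03112079 0.11280783]
tcp_rot [-3.14127433e+00  1.63401899e-04  1.41615327e+00]
ft_force [-1.82065994 -1.59012453  2.68176491]
ft_torque [-0.35841319  0.31219271 -0.19743046]
finger_gap 0.05541333106691519
grasp_force 40.00030115246773
0.10714929202598399 -0.29990779235959053
```

Emit:
apply_moves:
  plan: "0 0 0.0005 0 0 0.07 0.6;0 0 0.0005 0 0 0.07 0.6"

```text
time: 17.48
position: [0.5364, 0.0311, 0.113]
tcp_rot: [-3.141, 0.0, 1.471]
ft_force: [-1.5, -1.5, 2.3]
finger_gap: 0.0556
grasp_force: 40.0
```

```bash
echo "from bench import bot
o=bot.get_obs();print(o['tcp_rot'][2],o['ft_force'].round(2),o['ft_torque'].round(3),o['joint_torque'][5],o['position'][2])">t.py; python3 t.py
```

```text
1.4711981216875214 [-1.54 -1.55  2.28] [-0.338  0.311 -0.187] -0.315905436873436 0.11300937314387235
```

Emit:
apply_moves:
  plan: "0 0 0.0005 0 0 0.07 0.6;0 0 0.0005 0 0 0.07 0.6"

```text
time: 17.73
position: [0.5363, 0.0311, 0.1133]
tcp_rot: [-3.141, 0.0, 1.526]
ft_force: [-1.8, -1.7, 1.4]
finger_gap: 0.0557
grasp_force: 40.0
```

```bash
python3 t.py
```

```text
1.5261753243486231 [-1.78 -1.73  1.45] [-0.334  0.297 -0.249] -0.31546088866889477 0.11325032595734681
```

Emit:
apply_moves:
  plan: "0 0 0.0005 0 0 0.07 0.6;0 0 0.0005 0 0 0.07 0.6"

```text
time: 17.98
position: [0.5363, 0.0311, 0.1135]
tcp_rot: [-3.141, 0.0, 1.581]
ft_force: [-1.3, -1.7, 1.2]
finger_gap: 0.0555
grasp_force: 40.0
```

```bash
python3 t.py
```

```text
1.5811134346106357 [-1.32 -1.7   1.17] [-0.318  0.343 -0.208] -0.31506230123341084 0.11348090678097089
```

Emit:
apply_moves:
  plan: "0 0 0.0005 0 0 0.07 0.6;0 0 0.0005 0 0 0.07 0.6"

```text
time: 18.23
position: [0.5363, 0.0311, 0.1137]
tcp_rot: [-3.141, 0.0, 1.636]
ft_force: [-2.4, -2.6, 0.9]
finger_gap: 0.0555
grasp_force: 40.0
```

```bash
python3 t.py
```

```text
1.636035706167589 [-2.38 -2.56  0.93] [-0.371  0.323 -0.226] -0.31460956670343876 0.11370535520933413
```

Emit:
apply_moves:
  plan: "0 0 0.0005 0 0 0.07 0.6;0 0 0.0005 0 0 0.07 0.6"

```text
time: 18.48
position: [0.5363, 0.0311, 0.114]
tcp_rot: [-3.141, 0.0, 1.691]
ft_force: [-1.9, -1.8, 1.9]
finger_gap: 0.0554
grasp_force: 40.0
```

```bash
python3 t.py
```

```text
1.6910581827935491 [-1.92 -1.85  1.88] [-0.435  0.468 -0.167] -0.31411017291247845 0.11395750063737246
```

Emit:
apply_moves:
  plan: "0 0 0.0005 0 0 0.07 0.6;0 0 0.0005 0 0 0.07 0.6"

```text
time: 18.73
position: [0.5363, 0.0311, 0.1142]
tcp_rot: [-3.141, 0.0, 1.746]
ft_force: [-2.6, -1.6, 1.5]
finger_gap: 0.0554
grasp_force: 40.0
```

```bash
python3 t.py
```

```text
1.7460052477839008 [-2.57 -1.57  1.46] [-0.411  0.402 -0.172] -0.31354358419775963 0.11418767206339675
```

Emit:
apply_moves:
  plan: "0 0 0.0005 0 0 0.07 0.6;0 0 0.0005 0 0 0.07 0.6"

```text
time: 18.98
position: [0.5364, 0.0311, 0.1144]
tcp_rot: [-3.141, 0.0, 1.801]
ft_force: [-1.5, -1.7, 0.6]
finger_gap: 0.0556
grasp_force: 40.0
```

```bash
python3 t.py
```

```text
1.8009675179227722 [-1.54 -1.74  0.59] [-0.481  0.426 -0.227] -0.31294883228838444 0.11442941150946358
```

Emit:
apply_moves:
  plan: "0 0 0.0005 0 0 0.07 0.6;0 0 0.0005 0 0 0.07 0.6"

```text
time: 19.23
position: [0.5363, 0.0311, 0.1147]
tcp_rot: [-3.141, 0.0, 1.856]
ft_force: [-2.8, -2.1, 0.9]
finger_gap: 0.0547
grasp_force: 40.0
```

```bash
python3 t.py
```

```text
1.8559595655625036 [-2.84 -2.13  0.92] [-0.507  0.461 -0.254] -0.3123303595930338 0.11466429697536734
```

Emit:
apply_moves:
  plan: "0 0 0.0005 0 0 0.07 0.6;0 0 0.0005 0 0 0.07 0.6"

```text
time: 19.48
position: [0.5363, 0.0311, 0.1149]
tcp_rot: [-3.141, -0.0, 1.911]
ft_force: [-2.4, -1.9, -0.4]
finger_gap: 0.0552
grasp_force: 40.0
```

```bash
python3 t.py
```

```text
1.9109134227324414 [-2.35 -1.89 -0.42] [-0.519  0.519 -0.229] -0.3116388525813818 0.11492452257273016
```

Emit:
apply_moves:
  plan: "0 0 0.0005 0 0 0.07 0.6;0 0 0.0005 0 0 0.07 0.6"

```text
time: 19.73
position: [0.5363, 0.0311, 0.1152]
tcp_rot: [-3.141, -0.0, 1.966]
ft_force: [-2.5, -2.0, 0.9]
finger_gap: 0.0549
grasp_force: 40.0
```

```bash
python3 t.py
```

```text
1.9659215963135752 [-2.54 -2.04  0.93] [-0.502  0.507 -0.206] -0.3109057992696762 0.11516160538354005
```

Emit:
apply_moves:
  plan: "0 0 0.0005 0 0 0.07 0.6;0 0 0.0005 0 0 0.07 0.6"

```text
time: 19.98
position: [0.5363, 0.0311, 0.1154]
tcp_rot: [-3.141, -0.0, 2.021]
ft_force: [-3.0, -2.3, -0.0]
finger_gap: 0.0553
grasp_force: 40.0
```

```bash
python3 t.py
```

```text
2.020870883916399 [-2.99 -2.3  -0.02] [-0.474  0.438 -0.24 ] -0.31015969812870026 0.11541329176162005
```

Emit:
apply_moves:
  plan: "0 0 0.0004 0 0 0.07 0.6;0 0 0.0004 0 0 0.07 0.6"

```text
time: 20.23
position: [0.5364, 0.0311, 0.1156]
tcp_rot: [-3.141, -0.0, 2.075]
ft_force: [-2.1, -2.4, 0.0]
finger_gap: 0.0557
grasp_force: 40.0
```

```bash
python3 t.py
```

```text
2.0752725339223743 [-2.13 -2.38  0.01] [-0.54   0.538 -0.487] -0.5471349880099297 0.11558923894774183
```

Torque has stepped up: that's the stop. I go a touch further for about 0.75 N m.

Emit:
apply_moves:
  plan: "0 0 0 0 0 0.025 0.6;0 0 0 0 0 0.025 0.6;0 0 0 0 0 0.025 0.6"

```text
time: 20.6
position: [0.5364, 0.0311, 0.1156]
tcp_rot: [-3.141, -0.0, 2.097]
ft_force: [-1.8, -2.5, -0.7]
finger_gap: 0.0554
grasp_force: 40.0
```

```bash
python3 t.py
```

```text
2.096873234498482 [-1.84 -2.55 -0.7 ] [-0.626  0.566 -0.591] -0.6260558590292931 0.11564771453381228
```

Emit:
apply_moves:
  plan: "0 0 0 0 0 0.025 0.6;0 0 0 0 0 0.025 0.6;0 0 0 0 0 0.025 0.6"

```text
time: 20.98
position: [0.5364, 0.0311, 0.1157]
tcp_rot: [-3.141, -0.0, 2.117]
ft_force: [-3.3, -2.8, -0.6]
finger_gap: 0.0554
grasp_force: 40.0
```

```bash
python3 t.py
```

```text
2.1169630221178677 [-3.27 -2.8  -0.62] [-0.694  0.652 -0.778] -0.7873879373073578 0.11570525176693924
```

About 0.77 N m, so it is snug. Back a quarter turn now (≈1.69 rad of hand travel, including unwinding the compliance), following down.

Emit:
apply_moves:
  plan: "0 0 0 0 0 -0.1 0.6;0 0 -0.0006 0 0 -0.2 0.6;0 0 -0.0012 0 0 -0.3 0.6;0 0 -0.0018 0 0 -0.4 0.6;0 0 -0.0024 0 0 -0.5 0.6;0 0 -0.003 0 0 -0.6 0.6;0 0 -0.0036 0 0 -0.7 0.6;0 0 -0.0042 0 0 -0.8 0.6;0 0 -0.0048 0 0 -0.9 0.6;0 0 -0.0054 0 0 -1 0.6;0 0 -0.0054 0 0 -1 0.6"

```text
time: 22.35
position: [0.5365, 0.0313, 0.1131]
tcp_rot: [3.142, 0.0, 1.335]
ft_force: [-2.9, -2.4, -1.6]
finger_gap: 0.0556
grasp_force: 40.0
```

```bash
python3 t.py
```

```text
1.3348187177400013 [-2.88 -2.4  -1.6 ] [-0.584  0.56   0.182] 0.3223159722983837 0.11309643701583176
```

Emit:
apply_moves:
  plan: "0 0 -0.0006 0 0 -0.1 0.6;0 0 -0.0012 0 0 -0.2 0.6;0 0 -0.0018 0 0 -0.3 0.6;0 0 -0.0024 0 0 -0.4 0.6;0 0 -0.003 0 0 -0.5 0.6;0 0 -0.0036 0 0 -0.6 0.6;0 0 -0.0042 0 0 -0.7 0.6;0 0 -0.0048 0 0 -0.8 0.6;0 0 -0.0054 0 0 -0.9 0.6;0 0 -0.006 0 0 -1 0.6;0 0 -0.006 0 0 -1 0.6"

```text
time: 23.72
position: [0.5367, 0.0313, 0.1101]
tcp_rot: [3.141, -0.0, 0.549]
ft_force: [-2.9, -3.0, -1.5]
finger_gap: 0.0556
grasp_force: 40.0
```

```bash
python3 t.py
```

```text
0.549488049428724 [-2.95 -2.99 -1.51] [-0.517  0.543  0.2  ] 0.32376497983932495 0.11013591712554249
```

Emit:
apply_moves:
  plan: "0 0 -0.0004 0 0 -0.08 0.6;0 0 -0.0009 0 0 -0.155 0.6;0 0 -0.0009 0 0 -0.155 0.6;0 0 -0.0009 0 0 -0.155 0.6"

```text
time: 24.22
position: [0.5367, 0.0312, 0.1097]
tcp_rot: [3.141, -0.0, 0.427]
ft_force: [-2.9, -2.7, -1.0]
finger_gap: 0.0552
grasp_force: 40.0
```

Emit:
apply_moves:
  plan: "0 0 0 0 0 0 0.3;0 0 0 0 0 0 0.1;0 0 0 0 0 0 0;0 0 0 0 0 0 0;0 0 0 0 0 0 0;0 0 0.05 0 0 0 0;0 0 0.15 0 0 0 0;0 0 0.25 0 0 0 0;0 0 0.3 0 0 0 0;0 -0.1 0.3 0 0 0 0;0 -0.2 0.3 0 0 0 0;0 -0.3 0.3 0 0 0 0;0 -0.4 0.3 0 0 0 0;0 -0.5 0.3 0 0 0 0;0 -0.6 0.3 0 0 0 0;0 -0.7 0.3 0 0 0 0;0 -0.8 0.3 0 0 0 0;0 -0.8 0.3 0 0 0 0"

```text
time: 26.48
position: [0.5355, -0.3722, 0.2579]
tcp_rot: [-3.14, 0.001, 0.42]
ft_force: [-0.5, 0.5, -0.5]
finger_gap: 0.0939
grasp_force: 0.0
```

Run:
```python
from h import *
print(bot.get_obs()['finger_gap'])
c=np.zeros((600,800,3),np.uint8)
t=np.mean([bot.read_camera("top")[0].astype(np.float32) for _ in range(3)],0).astype(np.uint8); s=bot.read_camera("scene")[0]
c[:400,:400]=cv2.resize(cv2.getRectSubPix(t,(40,40),(272.5,202)),(400,400),interpolation=cv2.INTER_CUBIC)
c[:300,400:]=cv2.resize(t[20:320],(400,300)); c[300:,400:]=cv2.resize(s[120:],(400,300))
cv2.imwrite("pics/end4.png",c)
```

```text
0.09394989614419075
```

View pics/end4.png

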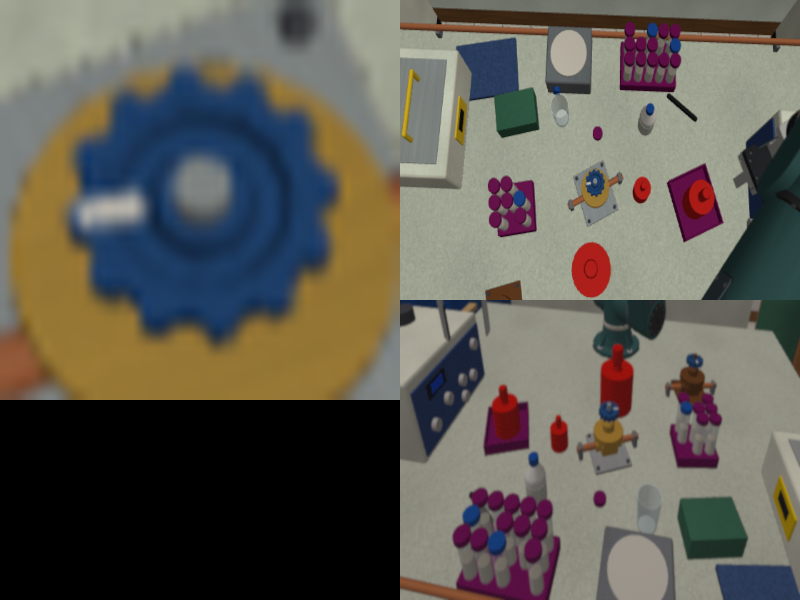

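The final views show the wheel mark pointing left at (110,210), about a quarter turn back from the stop. The cover stands upright mid-tray (top inset (700,197)), the hand is clear, and nothing else has moved. I'm handing in.

```bash
python3 -c "
from bench import bot
print(bot.close_job())"
```

```text
the job is handed in; nothing more can be done
None
```

The job is handed in, with no verdict shown: the cover stands upright in the middle of the purple tray, and the wheel was opened snug to its stop at about 0.77 N m and turned back a quarter turn (by eye within about 4°).

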